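# Seat a resin specimen block in the corner stops of a photo light panel and hold it

### The arm

A 6-joint arm with a two-finger parallel gripper is mounted at the origin on the work surface. World frame = base frame: x ahead of the robot, y to its left, z up, the work surface at z = 0. Lengths are in m, angles in rad, forces in N, time in s.
With the tool pointing down it reaches from about 0.25 to 0.8 m from the base axis. Payload 8.5 kg.
Tool frame: the origin (TCP) lies at the very end of the fingers, on their centre line; the grasp point (between the pads) lies 19 mm behind it (bot.pinch_z is the distance from the TCP to the grasp point, in m); z points along the fingers, y is the direction in which the jaws open and shut (so a half turn about z gives the same grasp; the last joint's range is limited). The gripper opens to 85 mm and grips with 20 to 120 N. Pads are 22 mm wide; open, the fingers measure 114 mm over their backs; the gripper's body (76 mm by 85 mm) begins 54 mm behind the grasp point. The pads swing forward as they close: fully open they stand 13 mm farther back than shut.
Start: joints at [1.346, 0.238, -0.013, 1.319, 0, 1.571], TCP at [0.117, 0.512, 0.231] pointing down, gripper open.
Joint ranges: [-2.66, 2.66], [-1.03, 1.9], [-1.14, 1.46], [-1.82, 2.27], [-1.45, 1.34], [-3.14, 3.14]. Speed limits (rad/s): [2.22, 2.22, 2.79, 3.14, 3.14, 3.14].

### API

Orientations are given as a 3x3 rotation matrix whose columns are the frame's x, y, z axes.
In Python, from cell import bot gives the robot as it stands.
- The arm moves only by the shell command python3 -m inch 'ROWS' [OPENING] [FORCE]. ROWS is JSON, a list of rows, each a list of 2 entries, a list of its own where there are three numbers: the shift along the world's x, y, z in cm, then the turn, a rotation vector about the world's x, y, z in degrees. A call has 1 to 8 rows; each row shifts and turns the pose as measured when the row begins; what a row does not reach is not made up. A row lasts 1/8 s, in which the tool goes at most 62.5 mm and 10.7 degrees, less where a joint would pass 70% of its speed; a pose out of reach is approached as far as the arm can. A call is refused whole if a number of a shift passes 6.25 or a number of a turn 10.7, either way. A call with a gripper value outside its range is refused whole. OPENING is the opening, from -1 (shut) to 1 (fully open), set as the call begins (- or left out, the last holds). The fingers move at their own pace and stop on an object; FORCE is the grip in N (left out, the last holds). Time passes only in rows, so rows that do not move let the fingers close. It gives the time, the measured TCP pose, the force and the opening at its end, in the units of the state.
- bot.get_obs(): the state, without advancing time (a new reading comes with each control period).
- bot.snapshot(name): name is "scene" or "side" or "wrist"; returns the picture (400x640x3 uint8, red, green, blue); there is no depth.
- bot.camera_info(name): a dict with "vertical_fov" (degrees; the focal length in pixels is half the picture's height over the tangent of half this angle, whatever the lens; pixels are square), "cx", "cy" (the principal point, pixels), "view" (4x4, takes a point from world to camera coordinates); the wrist camera has in their place "T_tool_cam" (4x4, takes a point from camera to tool coordinates, whose origin is the TCP and whose axes are the flange's). Camera axes: x right, y down, z forward; pixel columns grow to the right and rows downward; lengths in m; the calibration is good to about 2 mm. A picture is of the moment at which its call begins: read the wrist's pose just before it. camera_info takes no time and is no camera call.
- bot.finish_job(): hands the job in, once; it reports no verdict.
The state is a dict: "t": time; "joint_pos": joint angles; "qvel": joint speeds; "joint_torque": joint torques, N m; "tcp_pos": TCP position; "eef_rot": TCP orientation; "force": force on the tool from outside, world axes, zero at the start; "torque": the same for the moment, N m; "finger_gap": opening from 0.0 (shut) to 1.0 (fully open).
Only numpy, scipy, OpenCV 4.12 (cv2) and the standard library are available. Lean on these libraries where they do the work, as an engineer would, in place of code of your own. Each camera call takes 0.05 s, during which the arm holds its last target. There are 200 camera calls.

### The job

Take the clear resin block with the black beetle out of the white tray and set it flat on the light panel with its long side along the long black stop. Push it fully home into the corner so that it presses firmly against both the long stop and the short blue stop, without ramming them, and finish while still holding it and pressing it against both, as for a photograph. Leave the other blocks, the jars and the petri dish where they are.

Things in the scene. Friction and masses are not known exactly. Their poses are not given: they have to be found in the camera images.
- beetle_block: The block to be seated: clear cast-resin block with a white underside, a black beetle (about 30 mm long) visible inside. 64 mm long (own x) x 44 mm wide (own y) x 36 mm high (own z), about 0.12 kg; symmetric outside, so either end is as good. Origin: centre of its underside. Starts standing flat in the tray.
- fern_block: Bystander: same resin block (64 x 44 x 36 mm, same axes and origin) with a green fern leaf inside. Stays in the tray.
- shell_block: Bystander: same resin block (64 x 44 x 36 mm, same axes and origin) with a pinkish-brown spiral shell inside. Stays in the tray.
- tray: Fixed white dissecting tray, 210 mm (own x) x 360 mm (own y), rim 14 mm high, 4 mm walls and floor (blocks stand 4 mm above the table). Origin: centre of its underside. Holds the three blocks side by side along its own y, about 105 mm apart, long sides roughly along its own y.
- panel: Fixed photo light panel: grey, 220 x 220 mm, flat white top 25 mm above the table, black ticks near its -x edge. Origin: centre of underside. Two low rigid stops on top form a square corner open to own -x and -y: inner faces at own x = +50 mm (long stop) and own y = +60 mm (short stop). A block fully home, long side on the long stop, has its origin at own (28, 28, 25) mm.
- stop_long: Long stop: black anodised metal bar fixed on the panel, 146 mm along the panel's y, 16 mm wide, 12 mm high, so its top is 37 mm above the table and the upper 24 mm of a seated block stand clear of it. Origin: centre of its underside (panel's own (58, 3, 25) mm); inner face 8 mm towards own -x. Axes as the panel's.
- stop_short: Short stop: blue bar fixed on the panel, 90 mm along the panel's x, 16 mm wide, 12 mm high. Origin: centre of its underside (panel's own (5, 68, 25) mm); inner face 8 mm towards own -y. Axes as the panel's.
- petri_dish: Bystander: clear closed petri dish, 90 mm across, 16 mm high, at the far left of the table. Origin: centre of its underside.
- jar0: Bystander: glass sample jar with blue cap, 60 mm across, 85 mm high, one of three in a row beyond the tray and panel. Origin: centre of its underside.
- jar1: Bystander: glass sample jar with blue cap, 60 mm across, 85 mm high, one of three in a row beyond the tray and panel. Origin: centre of its underside.
- jar2: Bystander: glass sample jar with blue cap, 60 mm across, 85 mm high, one of three in a row beyond the tray and panel. Origin: centre of its underside.

How it is judged:
On the way, in this order (a step that is already met when the one before it is completed fails the run):
1. the beetle block is lifted clear of the tray (z of beetle_block in the frame of tray above 0.045 m), for 0.1 s.
2. the beetle block stands flat on the light panel (z of beetle_block in the frame of panel between 0.022 and 0.028 m and angle between beetle_block's own z axis and vertical below 0.08 rad and x of beetle_block in the frame of panel between -0.1 and 0.034 m and y of beetle_block in the frame of panel between -0.1 and 0.034 m), for 0.1 s.
At the end, for the whole second after the job is handed in: Beetle block flat on the panel, long side along the long stop within 0.05 rad, within 3 mm of fully home, at rest; over 1.5 N on each stop at once and over 1 N from the fingers, through the last second. Other blocks, jars and dish upright, moved under 30 mm (contact force between beetle_block and stop_long above 1.5 N and contact force between beetle_block and stop_short above 1.5 N and contact force between beetle_block and the fingers above 1 N and x of beetle_block in the frame of panel between 0.025 and 0.031 m and y of beetle_block in the frame of panel between 0.025 and 0.031 m and z of beetle_block in the frame of panel between 0.022 and 0.028 m and angle between beetle_block's own z axis and vertical below 0.06 rad and angle between the x axis of beetle_block and the y axis of panel, either way round below 0.05 rad and linear speed of beetle_block below 0.02 m/s and distance of each of fern_block, shell_block, petri_dish, jar0, jar1, jar2 from where it was at the start of the episode below 0.03 m and angle between each of fern_block, shell_block, petri_dish, jar0, jar1, jar2's own z axis and vertical below 0.15 rad); the arm keeps its last pose, push and grip.
It fails at once if a stop is rammed with more than 70 N (contact force between beetle_block and stop_long above 70 N or contact force between beetle_block and stop_short above 70 N).
It fails at once if another block, a jar or the petri dish is moved more than 30 mm or tipped (distance of any of fern_block, shell_block, petri_dish, jar0, jar1, jar2 from where it was at the start of the episode above 0.03 m or angle between any of fern_block, shell_block, petri_dish, jar0, jar1, jar2's own z axis and vertical above 0.3 rad).
It also fails if it takes over 45 s, if anything falls off the work surface, if the arm or the gripper's body presses on something with over 40 N, if the wrist force passes 120 N, or if a joint passes its speed limit or range.

## Working session

There is one attempt and no reset: what is moved stays moved. The work goes in short steps, Python scripts to look and compute and a shell command to move; the robot and the scene stay as the last step left them, time stands still between calls to the robot, and variables do not carry over. Pictures are saved under pics/ and viewed, about 8 in all and at most 12, crops included, and the job is handed in when it is done.

```bash
mkdir -p pics; ls
python3 - <<'E'
from cell import bot
import cv2,numpy as np
for n in ("scene","side"):
    cv2.imwrite(f"pics/{n}0.png",cv2.cvtColor(bot.snapshot(n),cv2.COLOR_RGB2BGR))
    c=bot.camera_info(n);print(n,c["vertical_fov"],c["cx"],c["cy"]);print(np.round(c["view"],3), np.round(-np.array(c["view"])[:3,:3].T@np.array(c["view"])[:3,3],3))
print(bot.camera_info("wrist"),bot.get_obs(),bot.pinch_z)
E
```

```text
pics
scene 43.84806148666454 319.16709072887437 194.16418353200777
[[-0.71   0.704  0.002  0.427]
 [ 0.594  0.601 -0.535 -0.349]
 [-0.378 -0.378 -0.845  1.524]
 [ 0.     0.     0.     1.   ]] [1.087 0.485 1.1  ]
side 46.618308003261916 317.247399285803 193.71585822462654
[[ 0.703 -0.711 -0.003 -0.413]
 [-0.458 -0.449 -0.768  0.324]
 [ 0.545  0.541 -0.641  0.917]
 [ 0.     0.     0.     1.   ]] [-0.061 -0.644  0.835]
{'vertical_fov': 60.35910705545862, 'cx': 319.79538334050096, 'cy': 196.50054609529394, 'T_tool_cam': array([[-7.59224742e-05, -9.50405693e-01, -3.11012883e-01,
         8.08696751e-02],
       [ 9.99999911e-01,  5.66865257e-05, -4.17338545e-04,
        -5.88690407e-04],
       [ 4.14271169e-04, -3.11012887e-01,  9.50405604e-01,
        -1.42565771e-01],
       [ 0.00000000e+00,  0.00000000e+00,  0.00000000e+00,
         1.00000000e+00]])} {'t': 0.1, 'joint_pos': array([ 1.34599780e+00,  2.38735687e-01, -1.41448492e-02,  1.31919860e+00,
       -9.84347846e-06,  1.57076169e+00]), 'qvel': array([-0.00181237, -0.00123416,  0.00060041, -0.00034565,  0.00089065,
        0.00024044]), 'joint_torque': array([-1.02874721e-03, -5.39720500e+01,  3.46998096e+01,  1.33749095e-02,
       -5.94887024e-05, -2.08053069e-05]), 'tcp_pos': array([0.11695044, 0.51143893, 0.23074387]), 'eef_rot': array([[-9.74846759e-01,  2.22876020e-01, -2.76354706e-04],
       [ 2.22876191e-01,  9.74845954e-01, -1.25272475e-03],
       [-9.79903944e-06, -1.28280755e-03, -9.99999177e-01]]), 'force': array([-0.56438824,  0.1207409 ,  0.4703177 ]), 'torque': array([-0.00435444,  0.03436569, -0.01863397]), 'finger_gap': 0.9971923668043743} 0.0187
```

View pics/scene0.png

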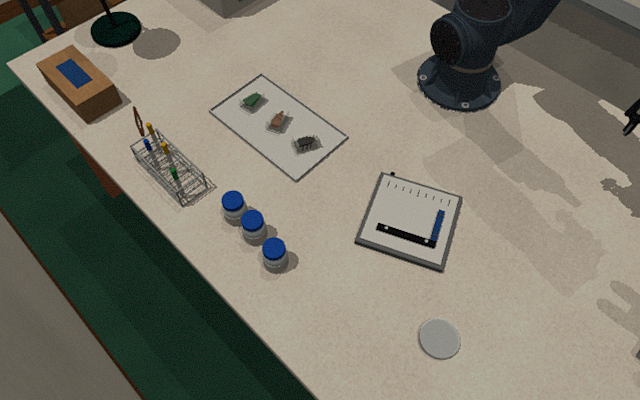

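View pics/side0.png

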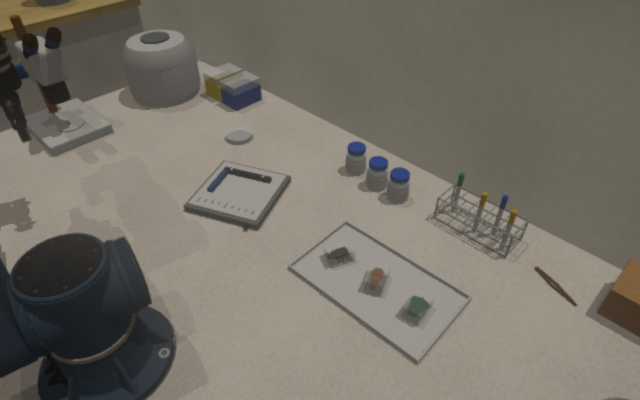

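The scene view shows the beetle block at about (306,142), the black stop from (376,227) to (436,243), and the blue stop from (441,211) to (433,243). The side view has the beetle at (339,254), with the stops around (215,180) and (245,175).

```bash
cat > h.py <<'E'
from cell import bot
import cv2,numpy as np
def cam(n,o=None):
    c=bot.camera_info(n); f=200/np.tan(np.radians(c["vertical_fov"])/2)
    if n=="wrist":
        o=o or bot.get_obs(); T=np.eye(4);T[:3,:3]=o["eef_rot"];T[:3,3]=o["tcp_pos"]; M=T@np.array(c["T_tool_cam"])
    else: M=np.linalg.inv(np.array(c["view"]))
    return f,c["cx"],c["cy"],M
def px2w(C,uv,z):
    f,cx,cy,M=C; uv=np.atleast_2d(np.array(uv,float))
    d=np.c_[(uv[:,0]-cx)/f,(uv[:,1]-cy)/f,np.ones(len(uv))]@M[:3,:3].T
    return M[:3,3]+d*((z-M[2,3])/d[:,2])[:,None]
def w2px(C,P):
    f,cx,cy,M=C; p=(np.atleast_2d(P)-M[:3,3])@M[:3,:3]
    return np.c_[f*p[:,0]/p[:,2]+cx,f*p[:,1]/p[:,2]+cy]
E
python3 - <<'E'
from h import *
np.set_printoptions(precision=3,suppress=True)
C=cam("scene");S=cam("side")
print("beetle",px2w(C,[306,142],.018),px2w(S,[339,254],.018))
print("fern/shell",px2w(C,[[252,100],[278,119]],.02)[:,:2])
print("tray corners",px2w(C,[[262,75],[347,136],[297,178],[210,110]],.014)[:,:2])
print("panel",px2w(C,[[381,175],[462,195],[443,266],[357,238]],.025)[:,:2])
print("long",px2w(C,[[376,227],[435,243]],.037)[:,:2],"short",px2w(C,[[441,211],[433,243]],.037)[:,:2])
for n,K in(("scene",C),("side",S)):
    hsv=cv2.cvtColor(cv2.imread(f"pics/{n}0.png"),cv2.COLOR_BGR2HSV)
    m={'blue':cv2.inRange(hsv,(100,120,40),(130,255,255)),'black':cv2.inRange(hsv,(0,0,0),(180,255,45))}
    for k,a in m.items():
        for c in cv2.findContours(a,0,1)[0]:
            if 40<cv2.contourArea(c)<1500:
                r=cv2.minAreaRect(c); print(n,k,np.round(r[0]),np.round(r[1]),px2w(K,r[0],.037)[0,:2], px2w(K,cv2.boxPoints(r),.037)[:,:2].round(3).tolist())
E
```

```text
beetle [[ 0.508 -0.145  0.018]] [[ 0.51  -0.149  0.018]]
fern/shell [[ 0.514 -0.367]
 [ 0.509 -0.26 ]]
tray corners [[ 0.422 -0.428]
 [ 0.41  -0.082]
 [ 0.607 -0.078]
 [ 0.622 -0.428]]
panel [[0.448 0.076]
 [0.348 0.263]
 [0.54  0.35 ]
 [0.629 0.158]]
long [[0.58  0.174]
 [0.512 0.302]] short [[0.431 0.257]
 [0.515 0.298]]
scene blue [274. 248.] [22. 21.] [0.794 0.041] [[0.793, 0.001], [0.757, 0.037], [0.796, 0.079], [0.831, 0.045]]
scene blue [437. 225.] [ 6. 31.] [0.47  0.275] [[0.512, 0.286], [0.432, 0.25], [0.426, 0.263], [0.506, 0.299]]
scene blue [252. 220.] [21. 21.] [ 0.783 -0.053] [[0.782, -0.094], [0.745, -0.057], [0.784, -0.013], [0.82, -0.048]]
scene blue [232. 200.] [19. 20.] [ 0.78  -0.131] [[0.78, -0.171], [0.744, -0.135], [0.78, -0.092], [0.815, -0.127]]
scene blue [73. 73.] [34. 16.] [ 0.831 -0.813] [[0.856, -0.874], [0.806, -0.894], [0.807, -0.753], [0.856, -0.735]]
scene black [398. 257.] [91.  2.] [0.602 0.262] [[0.648, 0.166], [0.643, 0.164], [0.557, 0.356], [0.562, 0.358]]
scene black [406. 235.] [61.  7.] [0.545 0.24 ] [[0.584, 0.178], [0.567, 0.169], [0.507, 0
[... 1259 characters left out ...]
101], [0.858, 0.069], [0.827, 0.101]]
side black [148. 392.] [ 3. 26.] [ 0.016 -0.142] [[-0.004, -0.14], [0.036, -0.136], [0.036, -0.143], [-0.004, -0.147]]
side black [56. 92.] [21. 23.] [0.36  1.115] [[0.342, 1.201], [0.425, 1.203], [0.376, 1.032], [0.301, 1.034]]
side black [14. 97.] [84. 27.] [0.239 1.187] [[0.331, 1.617], [0.411, 1.536], [0.171, 0.866], [0.111, 0.926]]
side black [30. 46.] [24. 15.] [0.456 1.63 ] [[0.48, 1.796], [0.532, 1.76], [0.434, 1.479], [0.387, 1.513]]
side black [ 3. 44.] [ 6. 20.] [0.381 1.735] [[0.335, 1.628], [0.412, 1.87], [0.431, 1.85], [0.352, 1.61]]
side black [53. 38.] [20. 14.] [0.562 1.646] [[0.589, 1.795], [0.635, 1.747], [0.538, 1.51], [0.496, 1.554]]
```

```bash
python3 -m inch '[[[4.5,-3.4,0],[0,0,-6.4]],[[4.5,-3.4,0],[0,0,-6.4]],[[4.5,-3.4,0],[0,0,-6.4]],[[4.5,-3.4,0],[0,0,-6.4]],[[4.5,-3.4,0],[0,0,-6.4]],[[4.5,-3.4,0],[0,0,-6.4]],[[4.5,-3.4,0],[0,0,-6.4]],[[4.5,-3.4,0],[0,0,-6.4]]]' 1; python3 -m inch '[[[0,0,0],[0,0,0]],[[0,0,0],[0,0,0]]]'
python3 - <<'E'
from h import *
o=bot.get_obs();print(o["tcp_pos"],o["eef_rot"],o["joint_pos"],o["force"])
cv2.imwrite("pics/w1.png",cv2.cvtColor(bot.snapshot("wrist"),cv2.COLOR_RGB2BGR))
import pickle;pickle.dump(o,open("o1.pkl","wb"))
E
```

```text
t: 1.1
tcp_pos: [0.4831, 0.2316, 0.2283]
eef_rot: [[-0.419, 0.908, -0.004], [0.908, 0.419, -0.001], [0.001, -0.004, -1.0]]
force: [-0.1, 1.3, 1.0]
finger_gap: 1.001
t: 1.35
tcp_pos: [0.4851, 0.2289, 0.2271]
eef_rot: [[-0.413, 0.911, -0.005], [0.911, 0.413, -0.002], [0.0, -0.006, -1.0]]
force: [-0.4, 0.2, 0.0]
finger_gap: 0.996
[0.48514894 0.2288529  0.22709589] [[-4.13109455e-01  9.10666130e-01 -5.27037964e-03]
 [ 9.10681317e-01  4.13104680e-01 -2.01550750e-03]
 [ 3.41764079e-04 -5.63226148e-03 -9.99984080e-01]] [4.40523467e-01 2.63514962e-01 1.03003715e-02 1.32320841e+00
 4.24274358e-04 1.58545176e+00] [-0.40977552  0.15026311  0.01320909]
```

View pics/w1.png

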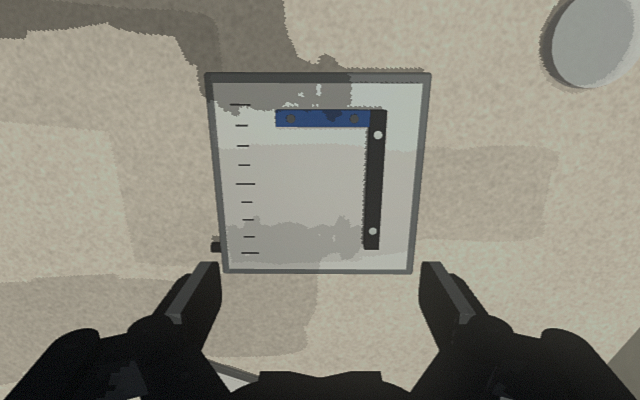

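The wrist view shows the panel with its blue stop at (275–370, 110–127) and black stop at (363–387, 110–250). I'll fit their outer top edges, whose height is known.

Run:
```python
from h import *; import pickle
np.set_printoptions(precision=4,suppress=True)
o=pickle.load(open("o1.pkl","rb"));K=cam("wrist",o)
im=cv2.imread("pics/w1.png");hsv=cv2.cvtColor(im,cv2.COLOR_BGR2HSV)
g=im.max(2)
# black outer edge: rows 115..245, rightmost dark col; inner: leftmost
def line(p): 
    p=p[np.abs(p-np.median(p,0)).max(1)<.2]; vx,vy,x,y=cv2.fitLine(p.astype(np.float32),cv2.DIST_HUBER,0,.01,.01).ravel(); return np.array([x,y]),np.array([vx,vy])
ro=[];ri=[]
for v in range(132,246):
    c=np.where(g[v,355:395]<75)[0]+355
    if len(c)>8: ro.append((c.max()+.5,v)); ri.append((c.min()-.5,v))
bl=cv2.inRange(hsv,(100,90,40),(130,255,255));to=[]
for u in range(280,365):
    c=np.where(bl[100:135,u]>0)[0]+100
    if len(c)>8: to.append((u,c.min()-.5))
p,d=line(px2w(K,ro,.037)[:,:2]); q,e=line(px2w(K,to,.037)[:,:2]); pi,di=line(px2w(K,ri,.025)[:,:2])
a=np.degrees(np.arctan2(d[1],d[0]));b=np.degrees(np.arctan2(e[1],e[0]));print("long dir",a,"short dir",b,"inner dir",np.degrees(np.arctan2(di[1],di[0])))
t=np.linalg.solve(np.c_[d,-e],q-p);co=p+t[0]*d;print("outer corner",co)
for yaw in((a-90)%180,b%180):
    yaw=np.radians(yaw);X=np.array([np.cos(yaw),np.sin(yaw)]);Y=np.array([-X[1],X[0]])
    c=co-.066*X-.076*Y;print("yaw",np.degrees(yaw),"centre",c,"home",c+.028*X+.028*Y, "inner face x",(pi-c)@X)
```

```text
long dir -65.769196 short dir 24.421782 inner dir -65.89636
outer corner [0.5165 0.3058]
yaw 24.230803 centre [0.4875 0.2094] home [0.5016 0.2464] inner face x 0.050505072
yaw 24.42178 centre [0.4878 0.2093] home [0.5018 0.2464] inner face x 0.050259568
```

```bash
python3 -m inch '[[[0.3,-5,0],[0,0,-4]],[[0.3,-5,0],[0,0,-4]],[[0.3,-5,0],[0,0,-4]],[[0.3,-5,0],[0,0,-4]],[[0.3,-5,0],[0,0,-4]],[[0.3,-5,0],[0,0,-3]],[[0.3,-5,0],[0,0,0]],[[0.3,-2.5,0],[0,0,0]]]'; python3 -m inch '[[[0,0,0],[0,0,0]],[[0,0,0],[0,0,0]]]'
python3 - <<'E'
from h import *
o=bot.get_obs();print(o["joint_pos"])
cv2.imwrite("pics/w2.png",cv2.cvtColor(bot.snapshot("wrist"),cv2.COLOR_RGB2BGR))
import pickle;pickle.dump(o,open("o2.pkl","wb"))
E
```

```text
t: 2.4
tcp_pos: [0.5042, -0.144, 0.2281]
eef_rot: [[-0.039, 0.999, -0.003], [0.999, 0.039, 0.001], [0.001, -0.003, -1.0]]
force: [0.6, 0.5, 0.6]
finger_gap: 1.002
t: 2.65
tcp_pos: [0.5039, -0.1428, 0.2281]
eef_rot: [[-0.041, 0.999, -0.004], [0.999, 0.041, 0.002], [0.002, -0.004, -1.0]]
force: [0.5, -0.5, 0.4]
finger_gap: 0.999
[-2.76338469e-01  2.40191363e-01 -1.88591381e-02  1.31575785e+00
  4.43663791e-04  1.25382376e+00]
```

View pics/w2.png

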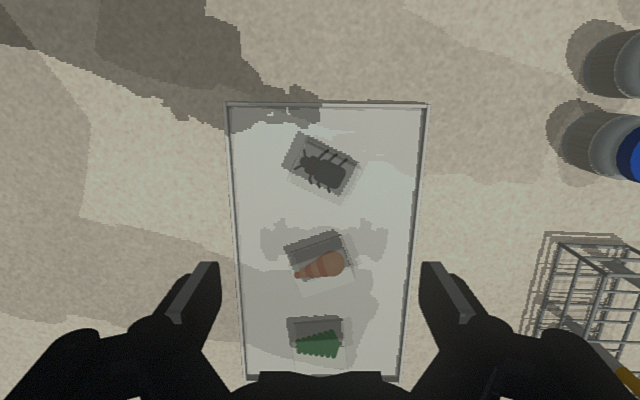

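The beetle block is at about (321,167) in the wrist view and is visibly rotated. I need an enlarged crop to get its outline.

Run:
```python
import cv2
im=cv2.imread("pics/w2.png")[115:215,265:375]
cv2.imwrite("pics/c2.png",cv2.convertScaleAbs(cv2.resize(im,None,fx=6,fy=6,interpolation=cv2.INTER_CUBIC),alpha=1.2,beta=-20))
```

```text
(no output)
```

View pics/c2.png

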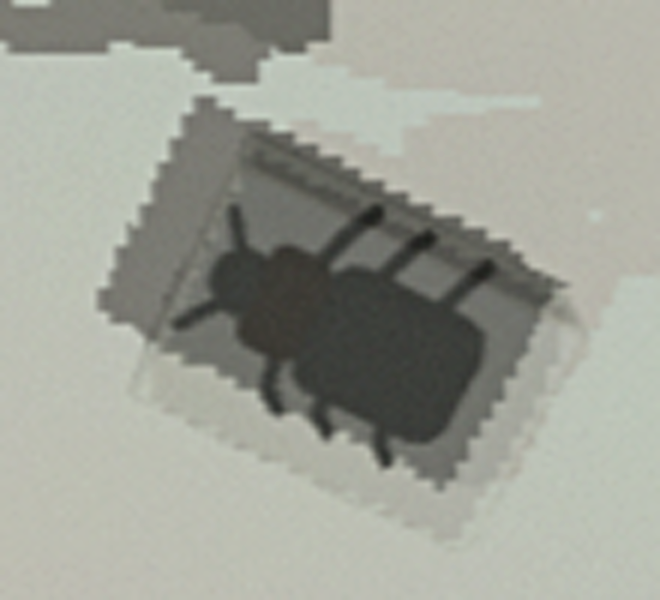

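Run:
```python
from h import *; import pickle
np.set_printoptions(precision=4,suppress=True)
o=pickle.load(open("o2.pkl","rb"));K=cam("wrist",o)
f=lambda p,z:px2w(K,np.array(p)/6.+[265,115]-.4,z)[:,:2]
b=f([[250,130],[560,290],[440,490]],.004);t=f([[130,395],[450,545],[585,330]],.04)
for n,a in(("bot",b),("top",t)):
    d1,d2=a[1]-a[0],a[2]-a[1]
    print(n,a.tolist(),np.linalg.norm(d1),np.linalg.norm(d2),np.degrees(np.arctan2(d1[1],d1[0])),np.degrees(np.arctan2(d2[1],d2[0])),"c",(a[0]+a[2])/2)
tr=px2w(K,[[228,103],[428,103],[398,379],[247,379]],.014)[:,:2];print("tray",tr,tr.mean(0))
```

```text
bot [[0.4863731001304752, -0.11654253726274755], [0.5433088571485372, -0.1430593202357458], [0.5237636698933993, -0.18201784345891947]] 0.0628078037066803 0.04358647584479578 -24.972884795807932 -116.64256343365858 c [ 0.5051 -0.1493]
top [[0.46904681935171133, -0.15596244819608274], [0.5237154777615787, -0.18012897334720884], [0.5436899952041979, -0.1417599981453503]] 0.05977192610427382 0.04325690239841886 -23.848039742756672 62.49895060364425 c [ 0.5064 -0.1489]
tray [[ 0.4073 -0.0851]
 [ 0.6076 -0.0769]
 [ 0.6166 -0.4285]
 [ 0.4175 -0.4375]] [ 0.5123 -0.257 ]
```

```bash
python3 -m inch '[[[0,-0.1,-2],[0,0,10.3]],[[0,-0.1,-2],[0,0,10.3]],[[0,-0.1,-2],[0,0,10.3]],[[0,-0.1,-2],[0,0,10.3]],[[0,-0.1,-2],[0,0,10.3]],[[0,0,-2],[0,0,10.3]],[[0,0,0],[0,0,0]],[[0,0,0],[0,0,0]]]' 0.6 60
```

```text
t: 3.7
tcp_pos: [0.5045, -0.1364, 0.1072]
eef_rot: [[-0.918, 0.397, -0.001], [0.397, 0.918, 0.001], [0.001, 0.001, -1.0]]
force: [0.9, -0.2, -0.1]
finger_gap: 0.801
```

```bash
python3 -m inch '[[[0,-1.2,0],[0,0,-2.5]],[[0,0,0],[0,0,0]],[[0,0,-2],[0,0,0]],[[0,0,-1.5],[0,0,0]],[[0,0,0],[0,0,0]]]'
```

```text
t: 4.32
tcp_pos: [0.5062, -0.15, 0.074]
eef_rot: [[-0.895, 0.446, 0.004], [0.446, 0.895, -0.0], [-0.003, 0.001, -1.0]]
force: [0.4, 0.1, 1.2]
finger_gap: 0.801
```

```bash
python3 -m inch '[[[0,0.1,-2],[0,0,0]],[[0,0,-2],[0,0,0]],[[0,0,-1],[0,0,0]],[[0,0,0],[0,0,0]]]'; python3 -m inch '[[[0,0,-0.2],[0,0,0]],[[0,0,0],[0,0,0]]]'
```

```text
t: 4.82
tcp_pos: [0.5078, -0.1496, 0.0249]
eef_rot: [[-0.895, 0.447, 0.007], [0.447, 0.895, -0.001], [-0.006, 0.002, -1.0]]
force: [-0.9, 1.2, 0.1]
finger_gap: 0.8
t: 5.08
tcp_pos: [0.5086, -0.1499, 0.0241]
eef_rot: [[-0.895, 0.447, 0.008], [0.447, 0.895, -0.002], [-0.008, 0.002, -1.0]]
force: [-0.3, -0.4, -0.5]
finger_gap: 0.805
```

```bash
python3 -m inch '[[[-0.4,0.2,-0.5],[0,0.5,0]],[[0,0,0],[0,0,0]]]'; python3 -m inch '[[[0,0,0],[0,0,0]],[[0,0,0],[0,0,0]],[[0,0,0],[0,0,0]],[[0,0,0],[0,0,0]],[[0,0,0],[0,0,0]],[[0,0,0],[0,0,0]]]' -1 60
```

```text
t: 5.32
tcp_pos: [0.5046, -0.1478, 0.0193]
eef_rot: [[-0.895, 0.447, -0.0], [0.447, 0.895, -0.002], [-0.001, -0.002, -1.0]]
force: [0.2, 0.6, 0.8]
finger_gap: 0.8
t: 6.08
tcp_pos: [0.5047, -0.1478, 0.0198]
eef_rot: [[-0.895, 0.447, 0.0], [0.447, 0.895, -0.002], [-0.001, -0.001, -1.0]]
force: [0.3, -0.3, 1.3]
finger_gap: 0.506
```

```bash
python3 -m inch '[[[0,0,2],[0,0,0]],[[0,0,3],[0,0,0]],[[0,0,3],[0,0,0]],[[0,0,2],[0,0,0]],[[0,0,0],[0,0,0]]]'; python3 -m inch '[[[-0.2,4.6,0],[0,0,-5]],[[-0.2,4.6,0],[0,0,-5]],[[-0.2,4.6,0],[0,0,-5]],[[-0.2,4.6,0],[0,0,-5]],[[-0.2,4.6,0],[0,0,-5]],[[-0.1,4.6,0],[0,0,-5]],[[-0.1,4.6,0],[0,0,-5]],[[0,4,0],[0,0,-4]]]'; python3 -m inch '[[[0,0,0],[0,0,0]],[[0,0,0],[0,0,0]]]'
```

```text
t: 6.7
tcp_pos: [0.5033, -0.1475, 0.121]
eef_rot: [[-0.895, 0.447, -0.003], [0.447, 0.895, -0.001], [0.002, -0.002, -1.0]]
force: [-0.1, -0.3, -1.7]
finger_gap: 0.498
t: 7.7
tcp_pos: [0.4862, 0.2219, 0.111]
eef_rot: [[-0.388, 0.922, -0.012], [0.922, 0.388, 0.001], [0.006, -0.011, -1.0]]
force: [0.8, 0.3, -1.2]
finger_gap: 0.505
t: 7.95
tcp_pos: [0.4849, 0.2236, 0.1083]
eef_rot: [[-0.392, 0.92, -0.015], [0.92, 0.392, -0.0], [0.006, -0.014, -1.0]]
force: [-0.7, -1.0, -1.5]
finger_gap: 0.504
```

```bash
python3 -m inch '[[[0.7,-0.1,-1.5],[0,-0.85,1.2]],[[0,0,-1.5],[0,0,0]],[[0,0,0],[0,0,0]],[[0,0,0],[0,0,0]]]'
python3 - <<'E'
from h import *
import pickle
o=bot.get_obs();pickle.dump(o,open("o3.pkl","wb"))
cv2.imwrite("pics/w3.png",cv2.cvtColor(bot.snapshot("wrist"),cv2.COLOR_RGB2BGR))
E
```

```text
t: 8.45
tcp_pos: [0.4913, 0.219, 0.0762]
eef_rot: [[-0.408, 0.913, -0.003], [0.913, 0.408, -0.002], [-0.001, -0.003, -1.0]]
force: [-0.4, 1.2, -1.3]
finger_gap: 0.503
```

View pics/w3.png

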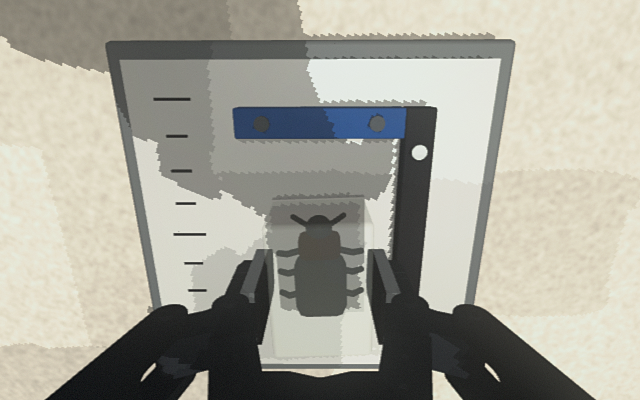

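The block sits squarely between the pads, aligned with the black stop, with its far end short of the blue stop. I'll lower it.

```bash
python3 -m inch '[[[0,0,-1.5],[0,0,0]],[[0,0,-1],[0,0,0]],[[0,0,-0.4],[0,0,0]],[[0,0,0],[0,0,0]]]'; python3 -m inch '[[[0,0,-0.3],[0,0.2,0.1]],[[0,0,0],[0,0,0]]]'
```

```text
t: 9.0
tcp_pos: [0.4912, 0.2191, 0.0455]
eef_rot: [[-0.408, 0.913, -0.003], [0.913, 0.408, -0.002], [-0.001, -0.003, -1.0]]
force: [0.3, 0.3, -1.2]
finger_gap: 0.503
t: 9.25
tcp_pos: [0.4914, 0.2193, 0.0425]
eef_rot: [[-0.41, 0.912, -0.006], [0.912, 0.41, -0.002], [0.001, -0.006, -1.0]]
force: [0.0, 0.1, -2.2]
finger_gap: 0.502
```

```bash
python3 -m inch '[[[0,0,-0.15],[0,-0.35,0]],[[0,0,0],[0,0,0]]]'; python3 -m inch '[[[0,0,-0.1],[0,0,0]],[[0,0,0],[0,0,0]]]';python3 -m inch '[[[0,0,-0.1],[0,0,0]],[[0,0,0],[0,0,0]]]'
```

```text
t: 9.5
tcp_pos: [0.4917, 0.2194, 0.0412]
eef_rot: [[-0.41, 0.912, 0.001], [0.912, 0.41, -0.001], [-0.002, 0.0, -1.0]]
force: [0.0, -0.0, -1.7]
finger_gap: 0.5
t: 9.75
tcp_pos: [0.492, 0.2195, 0.041]
eef_rot: [[-0.41, 0.912, 0.002], [0.912, 0.41, -0.001], [-0.002, 0.002, -1.0]]
force: [0.1, -0.3, -2.2]
finger_gap: 0.505
t: 10.0
tcp_pos: [0.4921, 0.2195, 0.041]
eef_rot: [[-0.41, 0.912, 0.003], [0.912, 0.41, -0.001], [-0.002, 0.002, -1.0]]
force: [0.2, -0.1, -1.1]
finger_gap: 0.502
```

```bash
python3 -m inch '[[[0,0,-0.2],[0,0,0]],[[0,0,-0.2],[0,0,0]]]'; python3 -m inch '[[[0,0,-0.2],[0,0,0]],[[0,0,-0.2],[0,0,0]]]'
```

```text
t: 10.25
tcp_pos: [0.4923, 0.2195, 0.0407]
eef_rot: [[-0.41, 0.912, 0.005], [0.912, 0.41, 0.0], [-0.002, 0.005, -1.0]]
force: [-8.3, -3.6, 31.0]
finger_gap: 0.502
t: 10.5
tcp_pos: [0.4923, 0.2195, 0.0408]
eef_rot: [[-0.41, 0.912, 0.007], [0.912, 0.41, 0.001], [-0.002, 0.007, -1.0]]
force: [-7.9, -3.7, 27.6]
finger_gap: 0.505
```

```bash
python3 -m inch '[[[0,0,0],[0,0.4,0]],[[0.45,0.2,0],[0,0,0]],[[0.45,0.2,0],[0,0,0]],[[0.4,0.2,0],[0,0,0]],[[0,0,0],[0,0,0]]]'
```

```text
t: 11.12
tcp_pos: [0.5062, 0.2259, 0.0408]
eef_rot: [[-0.41, 0.912, -0.0], [0.912, 0.41, 0.001], [0.001, 0.0, -1.0]]
force: [-0.5, -0.1, 3.7]
finger_gap: 0.501
```

```bash
python3 -m inch '[[[-0.2,0.45,0],[0,0,0]],[[-0.2,0.45,0],[0,0,0]],[[-0.15,0.35,0],[0,0,0]],[[0,0,0],[0,0,0]]]'; python3 -m inch '[[[0.1,0.05,0],[0,0,0]],[[0.1,0.05,0],[0,0,0]],[[0.1,0.05,0],[0,0,0]]]'
```

```text
t: 11.62
tcp_pos: [0.5011, 0.2394, 0.0409]
eef_rot: [[-0.41, 0.912, 0.002], [0.912, 0.41, 0.001], [0.0, 0.002, -1.0]]
force: [0.4, -1.5, 1.3]
finger_gap: 0.501
t: 12.0
tcp_pos: [0.5026, 0.2405, 0.0409]
eef_rot: [[-0.41, 0.912, -0.001], [0.912, 0.41, 0.0], [0.001, -0.001, -1.0]]
force: [-2.3, -1.5, 6.0]
finger_gap: 0.502
```

```bash
for i in 1; do :; done; python3 -m inch '[[[0.12,0.05,0],[0,0,0]],[[0.12,0.05,0],[0,0,0]]]'; python3 -m inch '[[[0.12,0.05,0],[0,0,0]],[[0.12,0.05,0],[0,0,0]]]'; python3 -m inch '[[[-0.12,0.25,0],[0,0,0]],[[-0.08,0.15,0],[0,0,0]]]'
```

```text
t: 12.25
tcp_pos: [0.5048, 0.2415, 0.0409]
eef_rot: [[-0.41, 0.912, -0.002], [0.912, 0.41, 0.0], [0.001, -0.002, -1.0]]
force: [-3.5, -0.8, 5.7]
finger_gap: 0.503
t: 12.5
tcp_pos: [0.5049, 0.2415, 0.0409]
eef_rot: [[-0.41, 0.912, -0.006], [0.912, 0.41, -0.001], [0.001, -0.006, -1.0]]
force: [-8.2, -2.4, 10.7]
finger_gap: 0.499
t: 12.75
tcp_pos: [0.5035, 0.2445, 0.0409]
eef_rot: [[-0.409, 0.913, -0.005], [0.913, 0.409, -0.003], [-0.001, -0.006, -1.0]]
force: [-0.4, -3.9, 3.6]
finger_gap: 0.502
```

```bash
python3 -m inch '[[[-0.05,0.15,0],[0,-0.2,0]],[[-0.05,0.15,0],[0,0,0]]]'; python3 -m inch '[[[-0.05,0.15,0],[0,0,0]],[[-0.05,0.15,0],[0,0,0]]]'
```

```text
t: 13.0
tcp_pos: [0.5027, 0.2464, 0.0409]
eef_rot: [[-0.408, 0.913, -0.001], [0.913, 0.408, -0.006], [-0.005, -0.003, -1.0]]
force: [-0.6, -6.6, 6.2]
finger_gap: 0.505
t: 13.25
tcp_pos: [0.502, 0.2482, 0.0409]
eef_rot: [[-0.407, 0.914, -0.0], [0.914, 0.407, -0.008], [-0.007, -0.004, -1.0]]
force: [-1.2, -6.8, 6.2]
finger_gap: 0.5
```

```bash
python3 -m inch '[[[-0.05,0.15,0],[-0.4,0,0]],[[-0.05,0.15,0],[0,0,0]]]'; python3 -m inch '[[[-0.05,0.15,0],[0,0,0]],[[-0.05,0.15,0],[0,0,0]]]'
```

```text
t: 13.5
tcp_pos: [0.5015, 0.2495, 0.0412]
eef_rot: [[-0.405, 0.914, 0.001], [0.914, 0.405, -0.019], [-0.017, -0.007, -1.0]]
force: [-0.4, -10.7, 7.5]
finger_gap: 0.501
t: 13.75
tcp_pos: [0.5014, 0.2497, 0.0414]
eef_rot: [[-0.403, 0.915, 0.003], [0.915, 0.403, -0.025], [-0.024, -0.007, -1.0]]
force: [0.9, -10.7, 6.4]
finger_gap: 0.504
```

```bash
python3 -m inch '[[[0,0,-0.05],[1.4,0,0.5]],[[0.1,0.26,-0.05],[0,0,0]]]'; python3 -m inch '[[[0.1,0.26,0],[0.3,0.2,0]],[[0.1,0.26,0],[0.3,0.2,0]]]'
```

```text
t: 14.0
tcp_pos: [0.5014, 0.2494, 0.0408]
eef_rot: [[-0.409, 0.912, 0.002], [0.912, 0.409, -0.005], [-0.005, -0.0, -1.0]]
force: [-7.6, -20.8, 24.1]
finger_gap: 0.503
t: 14.25
tcp_pos: [0.5015, 0.2495, 0.041]
eef_rot: [[-0.407, 0.914, -0.008], [0.914, 0.407, -0.004], [-0.0, -0.009, -1.0]]
force: [-4.3, -14.9, 11.7]
finger_gap: 0.505
```

```bash
python3 -m inch '[[[0.15,0.32,0],[0.3,-0.3,0]]]'
python3 - <<'E'
from h import *
import pickle
o=bot.get_obs();pickle.dump(o,open("o4.pkl","wb"))
cv2.imwrite("pics/w4.png",cv2.cvtColor(bot.snapshot("wrist"),cv2.COLOR_RGB2BGR))
np.set_printoptions(precision=4,suppress=True)
for i in range(3):
    bot.snapshot("side");o=bot.get_obs();F=o["force"];X=np.array([.912,.41]);Y=np.array([-.41,.912]);print(o["t"],F,F[:2]@X,F[:2]@Y,o["tcp_pos"],o["eef_rot"][:,2])
E
```

```text
t: 14.38
tcp_pos: [0.5015, 0.2495, 0.0409]
eef_rot: [[-0.405, 0.914, -0.005], [0.914, 0.405, -0.004], [-0.002, -0.006, -1.0]]
force: [-7.8, -19.3, 15.9]
finger_gap: 0.496
14.475 [ -6.2989 -17.2132  13.7534] -12.801957697209174 -13.115877118880789 [0.5015 0.2495 0.0409] [-0.0047 -0.0044 -1.    ]
14.525 [ -5.5062 -18.1216  13.3081] -12.451480555257803 -14.26935594294806 [0.5015 0.2495 0.0409] [-0.0048 -0.0044 -1.    ]
14.575 [ -5.9    -17.5402  13.8402] -12.572241351202807 -13.577692639847767 [0.5015 0.2495 0.0409] [-0.0047 -0.0043 -1.    ]
```

View pics/w4.png

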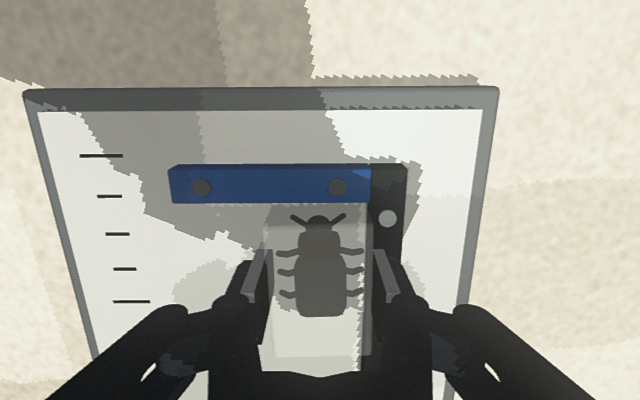

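```bash
python3 -c "
from cell import bot
print(bot.finish_job());print(bot.get_obs()['force'],bot.get_obs()['tcp_pos'])"
```

```text
the job is handed in; nothing more can be done
None
the job is handed in; nothing more can be done
```

I took the beetle block out of the tray, set it flat on the panel, and slid it into the corner. I handed the job in at about 14.6 s with the block still gripped at 60 N and pressed against both stops. The hand-in gives no verdict, so I don't know how it was judged.

**Last checks before handing in:**
- **Push:** readings held steady at about 12.5 N towards the long stop and 13.6 N towards the short stop, with about 14 N downward. These are wrist readings that include friction on the panel, so the force on each stop is somewhat lower. I put it at 5 N or more on each.
- **Position:** motion stopped about 1 mm past the calibrated home position towards the long stop and about 3 mm past it towards the short stop. I put the 3 mm down to the block sitting off-centre in the grip. The wrist picture shows the block's end at the blue stop and its side along the black stop.
- **Alignment:** the tool was 0.4° (0.007 rad) off the panel's direction and under 0.01 rad off vertical.

**Not checked or briefly off:**
- **Final fit:** I judged contact from where the motion stopped, the forces and one picture; I did not measure the block's final position separately.
- **Tilt during the push:** the tool leaned up to about 0.025 rad because I made one correction in the wrong direction. I corrected that before the final press.
- **Other objects:** I did not photograph the other blocks, jars and dish again afterwards. The path stayed clear of them.

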